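Sort out the mixed-up lids of the counter set

TASK

The wooden lids of the three white porcelain dishes on the pasta counter have been mixed up and are perched on the wrong dishes. Put each lid on the dish of its own shape, dropped fully home and flat; every dish is occupied, so park a lid on the bare wooden board on the way. Leave the dishes standing where they are and do not disturb the bowl, the ramekin or the rolling pin.

Things in the scene. Friction and masses are not known exactly. Their poses are not given: they have to be found in the camera images.
- round_lid: Round walnut lid, 80 g: plate 114 mm across, plug 80 mm across, in the middle a turned knob 32 mm across (its lowest 7 mm a 22 mm neck). From below: plug 8 mm deep, plate 10 mm thick, grip 28 mm high. Origin: centre of the plug underside, z up. Belongs on the round salt dish. Starts perched on the butter dish, its plug resting on the rim.
- square_lid: Square walnut lid, 90 g: plate 110 x 110 mm, plug 76 x 76 mm, in the middle a bar grip 44 mm long along x, 18 mm wide along y. From below: plug 8 mm deep, plate 10 mm thick, grip 28 mm high. Origin: centre of the plug underside, z up. Belongs on the square cheese dish, any quarter turn. Starts perched on the salt dish, its plug resting on the rim.
- oblong_lid: Oblong walnut lid, 95 g: plate 146 (x) by 86 mm (y), plug 112 x 52 mm, in the middle a bar grip 60 mm long along x, 18 mm wide along y. From below: plug 8 mm deep, plate 10 mm thick, grip 28 mm high. Origin: centre of the plug underside, z up. Belongs on the oblong butter dish, either way round. Starts perched on the cheese dish, its plug resting on the rim.
- salt_dish: Round salt dish, 108 mm across, mouth 96 mm, 75 mm high, 0.55 kg. Loose, empty, white porcelain, open top, wall 6 mm. Origin: centre of the underside, z up. The round lid's plug has 8 mm to spare all round in its mouth; fully home, the plate lies on the rim and the lid's origin is 67 mm above the dish's.
- cheese_dish: Square cheese dish, 104 x 104 mm with sides along x and y, mouth 92 x 92 mm, 85 mm high, 0.75 kg. Loose, empty, white porcelain, open top, wall 6 mm. Origin: centre of the underside, z up. The square lid's plug has 8 mm to spare on each side in its mouth; fully home, the plate lies on the rim and the lid's origin is 77 mm above the dish's.
- butter_dish: Oblong butter dish, 140 mm (x) by 80 mm (y), mouth 128 x 68 mm, 70 mm high, 0.65 kg. Loose, empty, white porcelain, open top, wall 6 mm. Origin: centre of the underside, z up. The oblong lid's plug has 8 mm to spare on each side in its mouth; fully home, the plate lies on the rim and the lid's origin is 62 mm above the dish's.
- board: Small bare board of pale wood, 160 mm (x) by 130 mm (y), 18 mm thick, fixed on the counter: the free spot, big enough for any one lid standing on its plug near the middle. Origin: centre of the underside, z up.
- bowl: White porcelain bowl, 150 mm across the rim, 62 mm high, loose, empty; a bystander to leave alone. Origin: centre of the underside.
- ramekin: Bronze-coloured aluminium ramekin, 84 mm across, 45 mm high, loose, light, empty; a bystander to leave alone. Origin: centre of the underside.
- rolling_pin: Walnut rolling pin, 380 mm long along its y axis and 48 mm thick, lying on its pale wooden rest (one piece with it, 70 mm deep along x, 58 mm high in all), loose; a bystander to leave alone. Origin: centre of the underside of the rest.
Things that resemble listed ones, but are neither listed nor needed, are in the scene too. Leave any turquoise or yellow look-alike of the board alone.

How it is judged:
By the outcome, as a careful person would: the job done as asked, in the order asked, and still so for the second after the job is handed in, with the robot touching nothing.
It also fails if it takes over 104 s, if anything falls off the work surface, if the arm or the gripper's body presses on something with over 40 N, if the wrist force passes 120 N, or if a joint passes its speed limit or range.

ROBOT

A 6-joint arm with a two-finger parallel gripper is mounted at the origin on the work surface. World frame = base frame: x ahead of the robot, y to its left, z up, the work surface at z = 0. Lengths are in m, angles in rad, forces in N, time in s.
With the tool pointing down it reaches from about 0.3 to 0.875 m from the base axis. Payload 6.4 kg.
Tool frame: the origin (TCP) lies at the very end of the fingers, on their centre line; the grasp point (between the pads) lies 19 mm behind it; z points along the fingers, y is the line along which they close (so a half turn about z gives the same grasp; the last joint's range is limited). The gripper opens to 85 mm and grips with 20 to 120 N. Pads are 22 mm wide; open, the fingers measure 114 mm over their backs; the gripper's body (76 mm by 85 mm) begins 54 mm behind the grasp point. The pads swing forward as they close: fully open they stand 13 mm farther back than shut.
Start: joints at [-1.39, 0.181, 1.607, -0, 1.354, -0.206], TCP at [0.217, -0.533, 0.231] pointing down, gripper open.
Joint ranges: [-2.99, 2.99], [-0.89, 2.07], [0.3, 2.58], [-1.14, 4.28], [0, 2.63], [-3.12, 3.12]. Speed limits (rad/s): [2.57, 2.57, 3.01, 3.14, 3.14, 3.14].

INTERFACE

Orientations are given as a unit quaternion [w, x, y, z].
In Python, from bench import * gives the robot as it stands. The module is installed in compiled form; this text tells all that it offers.
- The arm moves only by the tool arm_command, never from a script. Its arguments are lists of equal length, an entry for each row: "dp": the shift along the tool's x, y, z in units of 0.25 m (1.0 is 0.25 m), a list of three; "turn": the turn, a rotation vector about the tool's x, y, z in units of 30 degrees (1.0 is 30 degrees), a list of three; "jaw": the opening, from 0 (shut) to 1 (fully open). A call has 1 to 5 rows; each row is the pose to reach, as a shift and turn from the pose commanded when the call began, along the tool's axes at that moment; what a row does not reach only later rows make up. A row lasts 1/8 s, in which the tool goes at most 62.5 mm and 10.7 degrees, less where a joint would pass 70% of its speed; a pose out of reach is approached as far as the arm can. A call with a number of a shift or a turn outside -1 to 1 is refused whole. A call with a gripper value outside its range is refused whole. The fingers move at their own pace and stop on an object; the grip force is fixed at half the most. Time passes only in rows, so rows that repeat a pose let the fingers close. It gives the time, the measured TCP pose, the force, the opening and the grip force at its end, in the units of the state.
- get_obs(): the state, without advancing time (a new reading comes with each control period).
- camera(name): name is "scene" or "top"; returns the picture (384x512x3 uint8, blue, green, red); there is no depth.
- get_calibration(name): a dict with "camera_matrix" (3x3 intrinsics, pixels), "R" (3x3) and "t" (3): a world point X has camera coordinates R X + t. Camera axes: x right, y down, z forward; pixel columns grow to the right and rows downward; lengths in m; the calibration is good to about 2 mm. A picture is of the moment at which its call begins. get_calibration takes no time and is no camera call.
- hand_in(): hands the job in; it is judged then, once.
The state is a dict: "time_s": time; "q": joint angles; "dq": joint speeds; "joint_efforts": joint torques, N m; "eef_pos": TCP position; "eef_rot": TCP orientation; "wrist_force": force on the tool from outside, world axes, zero at the start; "torque": the same for the moment, N m; "opening": opening from 0.0 (shut) to 1.0 (fully open); "grasp_force": force on a finger pad.
Only numpy, scipy, OpenCV 4.12 (cv2) and the standard library are available. Lean on these libraries where they do the work, as an engineer would, in place of code of your own. Each camera call takes 0.05 s, during which the arm holds its last target. There are 200 camera calls.

## Working session

There is one attempt and no reset: what is moved stays moved. The work goes in short steps, Python scripts to look and compute and a tool call to move; the robot and the scene stay as the last step left them, time stands still between calls to the robot, and variables do not carry over. Pictures are saved under pics/ and viewed, at most 14 in all, crops included, and the job is handed in when it is done.

Besides the shell and the picture viewer there is one more tool, called after "Request:" as a command line: name --argument value ..., lists and objects as JSON in quotes. arm_command: Moves the arm, as the interface text tells. Its arguments: {"type":"object","properties":{"dp":{"type":"array"},"turn":{"type":"array"},"jaw":{"type":"array"}},"required":["dp","turn","jaw"]}

```bash
mkdir -p pics
python3 - <<'E'
from bench import *
import cv2,numpy as np
for n in("top","scene"):
    im=camera(n);cv2.imwrite(f"pics/{n}0.png",im)
    c=get_calibration(n);print(n,np.round(c["camera_matrix"],1).tolist(),np.round(c["R"],3).tolist(),np.round(c["t"],3).tolist())
o=get_obs();print({k:np.round(v,3).tolist() for k,v in o.items()})
E
```

```text
top [[478.3, 0.0, 257.8], [0.0, 478.3, 192.6], [0.0, 0.0, 1.0]] [[0.019, -1.0, -0.005], [-0.999, -0.019, -0.047], [0.047, 0.005, -0.999]] [-0.101, 0.467, 1.809]
scene [[395.4, 0.0, 256.5], [0.0, 395.4, 190.4], [0.0, 0.0, 1.0]] [[0.815, 0.579, 0.011], [0.362, -0.495, -0.79], [-0.452, 0.648, -0.613]] [-0.317, -0.165, 1.674]
{'time_s': 0.1, 'q': [-1.39, 0.182, 1.608, 0.0, 1.354, -0.206], 'dq': [-0.0, 0.0, -0.003, 0.002, -0.001, 0.0], 'joint_efforts': [0.0, -44.587, -35.224, -0.0, 0.004, -0.0], 'eef_pos': [0.217, -0.532, 0.23], 'eef_rot': [-0.001, 0.981, 0.192, 0.0], 'wrist_force': [-0.404, 0.159, 0.137], 'torque': [-0.038, -0.012, 0.014], 'grasp_force': 0.0, 'opening': 1.0}
```

View pics/top0.png

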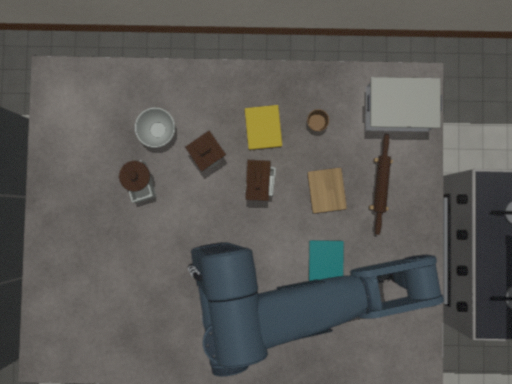

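View pics/scene0.png

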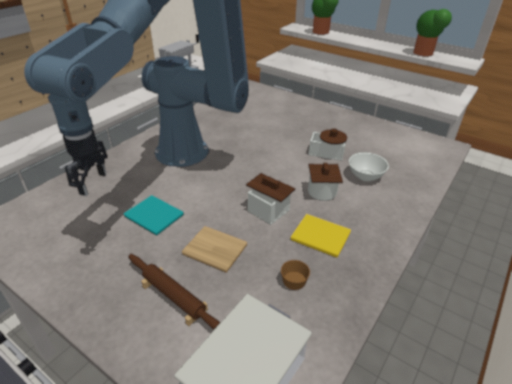

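Possible mistakes (top view): the lids are round (134,177), square (205,152) and oblong (258,181). The pale board at (327,191) is the one to use. Its look-alikes are turquoise (326,260) and yellow (264,127). The rolling pin (382,185) and ramekin (317,122) are also brownish. I choose the pale wood board and the three dark lids, and check them in a close crop.

```bash
cat > h.py <<'E'
from bench import *
import cv2,numpy as np
from scipy.spatial.transform import Rotation as Rn
def ray(n,uv,z):
    c=get_calibration(n);K,R,t=(np.array(c[k],float) for k in("camera_matrix","R","t"))
    C=-R.T@t;uv=np.atleast_2d(np.asarray(uv,float))
    d=(np.c_[uv,np.ones(len(uv))]@np.linalg.inv(K).T)@R
    return (C+d*((z-C[2])/d[:,2])[:,None])[:,:2]
def proj(n,X):
    c=get_calibration(n);K,R,t=(np.array(c[k],float) for k in("camera_matrix","R","t"))
    p=(np.atleast_2d(X)@R.T+t)@K.T;return p[:,:2]/p[:,2:]
def big(im,box,s):
    x,y,w,h=box;return cv2.resize(im[y:y+h,x:x+w],None,fx=s,fy=s,interpolation=cv2.INTER_CUBIC)
def comps(n,mask_f,box,z,s=4,amin=30):
    """contours of a colour mask (upsampled) cast on plane z -> (area mm2, centroid, rect centre,size mm,long-axis yaw deg, pixel)"""
    im=camera(n) if isinstance(n,str) else n[1]; n=n if isinstance(n,str) else n[0]
    b=big(im,box,s);m=mask_f(b).astype(np.uint8)
    out=[]
    for c in cv2.findContours(m,cv2.RETR_EXTERNAL,cv2.CHAIN_APPROX_NONE)[0]:
        if cv2.contourArea(c)<amin*s*s: continue
        uv=(c[:,0,:]+.5)/s-.5+np.array(box[:2])
        w=ray(n,uv,z);wf=(w*1000).astype(np.float32)
        M=cv2.moments(wf.reshape(-1,1,2));r=cv2.minAreaRect(wf)
        p=cv2.boxPoints(r);e=[p[1]-p[0],p[2]-p[1]];L=max(e,key=np.linalg.norm)
        out.append((round(abs(M["m00"])),np.round([M["m10"]/M["m00"],M["m01"]/M["m00"]],1),np.round(r[0],1),np.round(sorted(r[1]),1),round(np.degrees(np.arctan2(L[1],L[0]))%180,1),np.round(uv.mean(0))))
    return out
def hsv(b): return cv2.cvtColor(b,cv2.COLOR_BGR2HSV).astype(int)
def brown(b):
    b=b.astype(int);return (b[...,2]-b[...,0]>12)&(b[...,2]<130)&(b[...,0]<60)
E
python3 - <<'E'
from h import *
t=cv2.imread("pics/top0.png");s=cv2.imread("pics/scene0.png")
for nm,bx,z in(("round",(110,150,50,45),.088),("square",(178,122,55,50),.093),("oblong",(238,150,40,60),.103)):
    print(nm,comps(("top",t),brown,bx,z))
print("board",comps(("top",t),lambda b:(lambda h:(h[...,1]>70)&(h[...,2]>80)&(h[...,0]<25))(hsv(b)),(300,160,56,60),.018))
A=np.vstack([big(t,(105,120,190,90),4),big(s,(240,120,190,100),4)]);A=cv2.resize(A,(700,600) if 0 else (760*600//760,600));cv2.imwrite("pics/c1.png",A)
for p in ((217,-533,230),):print(proj("top",np.array(p)/1000))
E
```

```text
round [(9652, array([518.8, 360.6]), array([518.9, 360.8]), array([110.8, 111.6]), np.float32(28.1), array([134., 176.]))]
square [(11572, array([614.2, 102.8]), array([613.8, 103.4]), array([110.6, 110.9]), np.float32(125.8), array([205., 151.]))]
oblong [(11677, array([510.5, -90.8]), array([510.1, -91.8]), array([ 85.8, 147.2]), np.float32(178.8), array([258., 180.]))]
board [(20337, array([ 483.2, -352.7]), array([ 483.1, -352.6]), array([131. , 160.2]), np.float32(8.4), array([327., 190.]))]
[[388.82751685 267.72958412]]
```

View pics/c1.png

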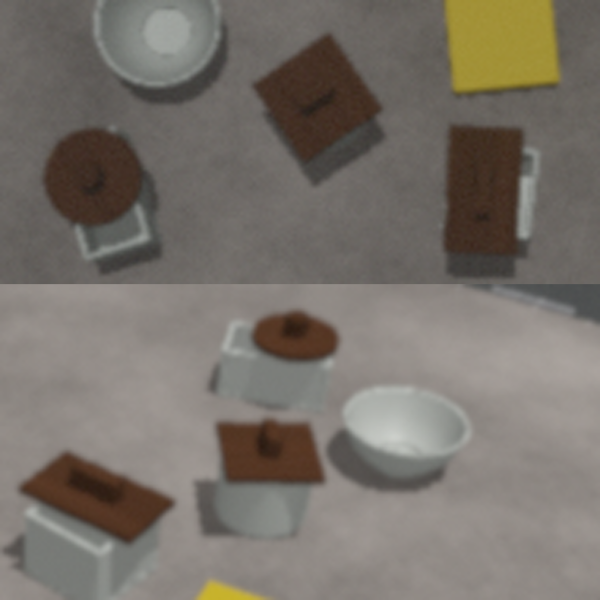

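The crop confirms the choices. The round lid is on the oblong dish and the square lid is on the round dish, with its grip along about 126°. The oblong lid is on the square dish, with its grip along x. Measured sizes match (147x86, 111, board 160x131 mm). Plan: oblong to board, square to cheese, round to salt, oblong to butter.

```bash
cat >> h.py <<'E'
def go(x,y,z,yaw,frm=None):
    "print the shift and turn (tool axes, move units) to TCP x,y,z (m) pointing down with tool x at yaw (deg)"
    o=get_obs();q=o["eef_rot"];Rc=Rn.from_quat([q[1],q[2],q[3],q[0]]);p=np.array(o["eef_pos"])
    Rt=Rn.from_euler("z",yaw,degrees=True)*Rn.from_euler("x",180,degrees=True)
    d=Rc.inv().apply(np.array([x,y,z])-p)
    print("t",round(o["time_s"],2),"p",np.round(p*1000,1),"dp",np.round(d/.25,3),"turn",np.round(np.degrees((Rc.inv()*Rt).as_rotvec())/30,3),"op",round(o["opening"],3),"gf",round(o["grasp_force"],1),"F",np.round(o["wrist_force"],1))
E
python3 -c "
from h import *
go(.36,-.31,.23,10);go(.510,-.091,.2,-1.2)"
```

```text
t 0.1 p [ 216.8 -532.   230.5] dp [ 0.865 -0.606  0.003] turn [-0.003 -0.     0.405] op 1.0 gf 0.0 F [-0.4  0.2  0.1]
t 0.1 p [ 216.8 -532.   230.5] dp [ 1.751 -1.191  0.124] turn [-0.003 -0.     0.779] op 1.0 gf 0.0 F [-0.4  0.2  0.1]
```

Request:
arm_command --dp '[[0.2,-0.14,0],[0.4,-0.28,0],[0.6,-0.42,0],[0.8,-0.56,0],[0.95,-0.66,0]]' --turn '[[0,0,0.16],[0,0,0.32],[0,0,0.48],[0,0,0.64],[0,0,0.78]]' --jaw '[1,1,1,1,1]'

```text
time_s: 0.72
eef_pos: [0.3754, -0.2877, 0.231]
eef_rot: [-0.0, 1.0, -0.012, -0.0]
wrist_force: [0.3, 0.1, -0.0]
opening: 0.998
grasp_force: 0.0
```

```bash
python3 -c "
from h import *
go(.511,-.091,.17,-1.2)"
```

```text
t 0.72 p [ 375.4 -287.7  231. ] dp [ 0.524 -0.799  0.244] turn [-0.001  0.    -0.004] op 0.998 gf 0.0 F [ 0.3  0.1 -0. ]
```

Request:
arm_command --dp '[[0.12,-0.18,0.02],[0.24,-0.37,0.06],[0.37,-0.56,0.12],[0.5,-0.75,0.2],[0.524,-0.799,0.244]]' --turn '[[0,0,0],[0,0,0],[0,0,0],[0,0,0],[0,0,0]]' --jaw '[0.8,0.6,0.6,0.6,0.6]'

```text
time_s: 1.35
eef_pos: [0.5104, -0.0902, 0.1688]
eef_rot: [-0.001, 1.0, -0.009, -0.001]
wrist_force: [-0.2, -0.7, 0.5]
opening: 0.597
grasp_force: 0.0
```

```bash
python3 -c "
from h import *
go(.511,-.091,.107,-1.2)
a=big(camera('top'),(230,140,70,80),5);b=big(camera('scene'),(220,130,80,80),5)
cv2.imwrite('pics/d1.png',np.hstack([a,b]))"
```

```text
t 1.35 p [510.4 -90.2 168.8] dp [0.003 0.004 0.247] turn [-0.002  0.003  0.006] op 0.597 gf 0.0 F [-0.2 -0.7  0.5]
```

View pics/d1.png

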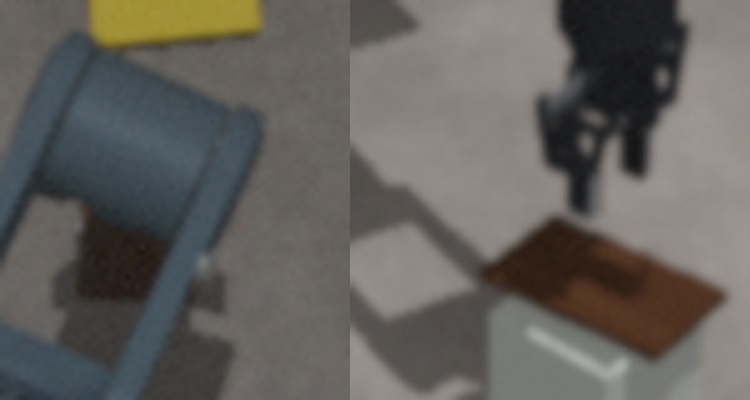

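The picture shows the gripper centred above the bar grip, with the fingers either side of it (scene crop around (600,200)). Descending.

Request:
arm_command --dp '[[0,0,0.15],[0,0,0.247],[0,0,0.247],[0,0,0.247],[0,0,0.247]]' --turn '[[0,0,0],[0,0,0],[0,0,0],[0,0,0],[0,0,0]]' --jaw '[0.6,0.6,0.3,0,0]'

```text
time_s: 2.08
eef_pos: [0.5107, -0.0942, 0.11]
eef_rot: [0.001, 1.0, -0.011, 0.001]
wrist_force: [0.2, 0.1, -1.2]
opening: 0.197
grasp_force: 60.9
```

Request:
arm_command --dp '[[0,0,0],[0,0,0],[0,0,-0.08],[0,0,-0.25],[0,0,-0.4]]' --turn '[[0,0,0],[0,0,0],[0,0,0],[0,0,0],[0,0,0]]' --jaw '[0,0,0,0,0]'

```text
time_s: 2.7
eef_pos: [0.5098, -0.093, 0.2097]
eef_rot: [-0.0, 1.0, -0.011, -0.0]
wrist_force: [0.5, -0.4, -1.3]
opening: 0.196
grasp_force: 61.1
```

```bash
python3 -c "
from h import *
go(.483,-.353,.2,8.4)"
```

```text
t 2.7 p [509.8 -93.  209.7] dp [-0.085  1.042  0.038] turn [-0.001  0.    -0.321] op 0.196 gf 61.1 F [ 0.5 -0.4 -1.3]
```

Request:
arm_command --dp '[[-0.01,0.2,0],[-0.03,0.42,0],[-0.05,0.64,0],[-0.07,0.86,0],[-0.085,1.0,0.04]]' --turn '[[0,0,-0.08],[0,0,-0.16],[0,0,-0.24],[0,0,-0.32],[0,0,-0.32]]' --jaw '[0,0,0,0,0]'

```text
time_s: 3.32
eef_pos: [0.4831, -0.3456, 0.1993]
eef_rot: [0.001, 0.997, 0.072, 0.001]
wrist_force: [0.1, 0.3, -1.6]
opening: 0.198
grasp_force: 61.1
```

```bash
python3 -c "
from h import *
go(.483,-.353,.045,8.4)
im=camera('top');cv2.imwrite('pics/top1.png',im)
cv2.imwrite('pics/e1.png',np.hstack([big(im,(230,140,80,80),4),big(camera('scene'),(170,170,130,80),4)[:,:]]))"
```

```text
t 3.33 p [ 483.1 -345.6  199.3] dp [-0.006  0.028  0.617] turn [ 0.004 -0.002 -0.003] op 0.198 gf 61.1 F [ 0.1  0.3 -1.6]
```

View pics/e1.png

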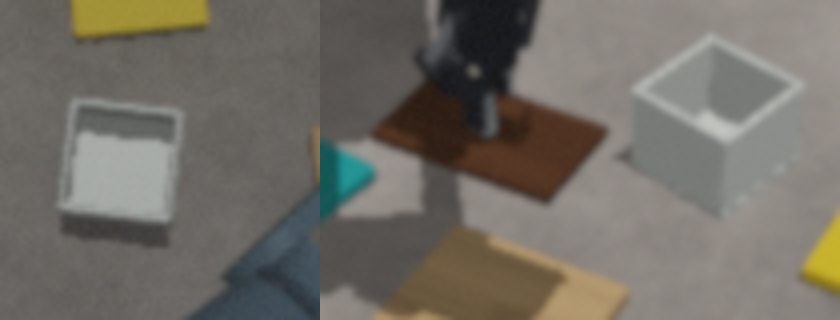

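The lid hangs level over the board. The bare cheese dish is seen in the top view around (261,179), rim (246..276, 164..195). Lowering onto the board.

Request:
arm_command --dp '[[-0.006,0.028,0.22],[-0.006,0.028,0.44],[-0.006,0.028,0.57],[-0.006,0.028,0.617],[-0.006,0.028,0.622]]' --turn '[[0,0,0],[0,0,0],[0,0,0],[0,0,0],[0,0,0]]' --jaw '[0,0,0,0,0]'

```text
time_s: 4.05
eef_pos: [0.4834, -0.3493, 0.0438]
eef_rot: [-0.0, 0.997, 0.073, 0.0]
wrist_force: [0.2, 0.4, -1.9]
opening: 0.199
grasp_force: 61.4
```

Request:
arm_command --dp '[[0,0,0],[0,0,0],[0,0,0],[0,0,-0.2],[0,0,-0.45]]' --turn '[[0,0,0],[0,0,0],[0,0,0],[0,0,0],[0,0,0]]' --jaw '[0.3,0.6,0.6,0.6,0.6]'

```text
time_s: 4.68
eef_pos: [0.4818, -0.349, 0.1553]
eef_rot: [-0.001, 0.997, 0.073, -0.001]
wrist_force: [0.6, -1.7, 0.9]
opening: 0.602
grasp_force: 0.0
```

Run:
```python
from h import *
go(.483,-.353,.24,8.4)
go(.614,.103,.22,-54.2);go(.614,.103,.22,125.8)
im=cv2.imread("pics/top1.png")
b=big(im,(240,155,45,50),4).astype(int);print(b.mean(2)[::20,::12].astype(int))
```

```text
t 4.67 p [ 481.8 -349.   155.3] dp [ 0.002  0.016 -0.339] turn [-0.006  0.004 -0.002] op 0.602 gf 0.0 F [ 0.6 -1.7  0.9]
t 4.67 p [ 481.8 -349.   155.3] dp [ 0.785 -1.713 -0.255] turn [-0.003  0.007  2.085] op 0.602 gf 0.0 F [ 0.6 -1.7  0.9]
t 4.67 p [ 481.8 -349.   155.3] dp [ 0.785 -1.713 -0.255] turn [-0.008 -0.004 -3.915] op 0.602 gf 0.0 F [ 0.6 -1.7  0.9]
[[101  96  95  97 100  99 103  96  96  99  99  99  97  99  96]
 [100  99  98 100  97  98  98  99 102 101 102 101 100 102 102]
 [104 102 101 133 135 134 115 111 110 106 103 105 108 105 102]
 [102 103 104 108  98  97  95  94  91  87  81  95 116 102  99]
 [103 101 115 138 168 166 164 144 144 143 131 116 111 100  99]
 [100  97 126 160 169 170 169 169 169 169 169 143 102 102 102]
 [ 97  99 126 161 167 168 168 168 169 167 167 135  98 101 105]
 [103  98 131 166 166 168 168 166 167 166 165 128 104 102 103]
 [103 101  70  64  64  71  79  87 104 120 131 104 101 102 103]
 [103 101 102  97  84  86  81  71  67  63  66  99 103 105 102]]
```

Request:
arm_command --dp '[[0.05,-0.1,-0.13],[0.15,-0.28,-0.25],[0.25,-0.5,-0.3],[0.35,-0.72,-0.3],[0.45,-0.95,-0.3]]' --turn '[[0,0,0],[0,0,0.3],[0,0,0.6],[0,0,0.9],[0,0,1.0]]' --jaw '[0.6,0.6,0.6,0.6,0.6]'

```text
time_s: 5.3
eef_pos: [0.56, -0.0971, 0.2313]
eef_rot: [0.0, 0.982, -0.189, 0.001]
wrist_force: [0.2, 0.2, 0.3]
opening: 0.597
grasp_force: 0.0
```

Run:
```python
from h import *
go(.614,.103,.2,-54.2)
s=np.array([[268,179.5],[290.75,191.25],[270.5,203.25],[248.25,192]])-.375
t=np.array([[72,100],[183,108],[172,220],[62,208]])/4+[230,140]-.375
for n,p in(("scene",s),("top",t)):
    w=ray(n,p,.085)*1000;r=cv2.minAreaRect(w.astype(np.float32));print(n,np.round(w).tolist(),np.round(w.mean(0),1),np.round(r[1]),round(r[2],1))
# board lid
im=camera("top");print(comps(("top",im),brown,(300,160,56,60),.036))
```

```text
t 5.3 p [560.  -97.1 231.3] dp [-0.098 -0.823  0.125] turn [-1.000e-03 -3.000e-03  1.079e+00] op 0.597 gf 0.0 F [0.2 0.2 0.3]
scene [[468.0, -46.0], [567.0, -57.0], [548.0, -149.0], [455.0, -144.0]] [509.6 -99.1] [ 99. 103.] 84.2
top [[567.0, -54.0], [562.0, -155.0], [459.0, -147.0], [468.0, -46.0]] [ 513.9 -100.6] [102. 103.] 85.4
[(12671, array([ 483.7, -349.3]), array([ 482.3, -349.2]), array([ 88.6, 153.3]), np.float32(8.5), array([326., 190.]))]
```

Request:
arm_command --dp '[[-0.02,-0.2,0],[-0.04,-0.4,0],[-0.06,-0.6,0.03],[-0.08,-0.75,0.08],[-0.098,-0.823,0.125]]' --turn '[[0,0,0.27],[0,0,0.54],[0,0,0.81],[0,0,1.0],[0,0,1.0]]' --jaw '[0.6,0.6,0.6,0.6,0.6]'

```text
time_s: 5.98
eef_pos: [0.6127, 0.1031, 0.1988]
eef_rot: [-0.0, 0.901, -0.434, 0.0]
wrist_force: [0.0, -0.3, -0.1]
opening: 0.6
grasp_force: 0.0
```

Run:
```python
from h import *
go(.614,.103,.098,-54.2)
im=camera("top");cv2.imwrite("pics/top2.png",im);s=camera("scene");cv2.imwrite("pics/scene2.png",s)
cv2.imwrite("pics/f1.png",np.vstack([np.hstack([big(im,(175,115,55,50),7),big(s,(295,140,55,50),7)]),np.hstack([big(im,(235,155,55,35),7),big(im,(235,180,55,35),7)])]))
```

```text
t 5.97 p [612.7 103.1 198.8] dp [ 0.004 -0.004  0.403] turn [-0.    -0.     0.091] op 0.6 gf 0.0 F [ 0.  -0.3 -0.1]
```

View pics/f1.png

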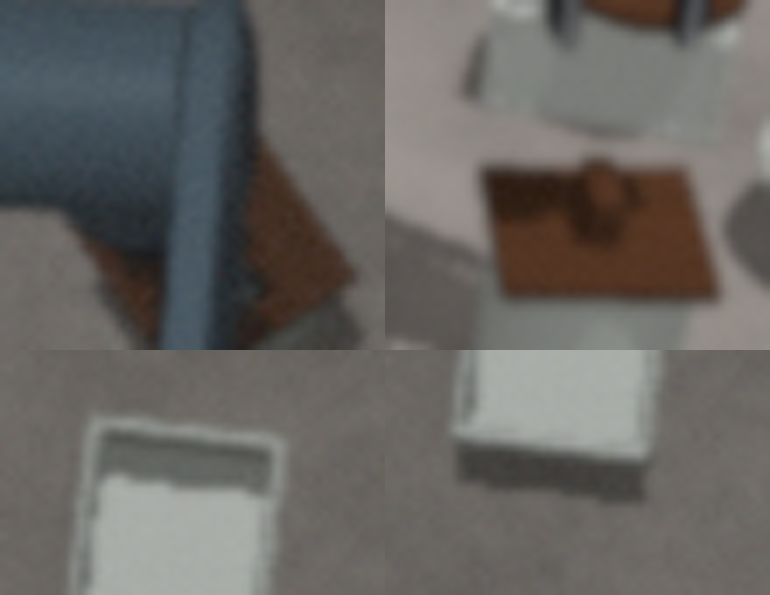

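Run:
```python
from h import *
print(proj("scene",[[.6127,.1031,.199],[.614,.103,.121],[.614,.103,.093]]))
s=cv2.imread("pics/scene2.png");print(comps(("scene",s),brown,(300,160,50,35),.093))
# scene bar centre columns from picture: bar top at about (325.7,163), base (322,174)
print(ray("scene",[[325.7,164]],.121))
# cheese rim corners, top view, from 7x crop
c=lambda x,y,oy:[x/7+235-.43,y/7+oy-.43]
p=[c(90,70,155),c(287,88,155),c(648-385,457-350,180),c(452-385,432-350,180)]
w=ray("top",p,.085)*1000;print(w.round(),w.mean(0).round(1),cv2.minAreaRect(w.astype(np.float32)))
```

```text
[[328.52471549 145.87901896]
 [326.12002817 165.08781985]
 [325.18354625 171.61959995]]
[(11283, array([615.8,  96. ]), array([613.8,  98.9]), array([104.8, 118.4]), np.float32(124.8), array([325., 173.]))]
[[0.60961892 0.10824472]]
[[ 567.  -53.]
 [ 560. -156.]
 [ 458. -145.]
 [ 469.  -43.]] [513.6 -99.3] ((514.3541870117188, -99.27192687988281), (103.38706970214844, 102.29429626464844), 83.95286560058594)
```

The scene crop shows the square lid's bar end-on at about (326,164), where projection expects it. The cheese dish centre is (0.513,-0.0995), yaw about -5.5°. Grasping the square lid.

Request:
arm_command --dp '[[0.004,0,0.2],[0.004,0,0.36],[0.004,0,0.403],[0.004,0,0.403],[0.004,0,0.403]]' --turn '[[0,0,0.09],[0,0,0.09],[0,0,0.09],[0,0,0.09],[0,0,0.09]]' --jaw '[0.6,0.6,0.4,0,0]'

```text
time_s: 6.7
eef_pos: [0.6148, 0.1002, 0.1008]
eef_rot: [-0.001, 0.89, -0.457, 0.002]
wrist_force: [-0.3, 0.6, -0.6]
opening: 0.195
grasp_force: 61.6
```

Request:
arm_command --dp '[[0,0,0],[0,0,0],[0,0,-0.08],[0,0,-0.25],[0,0,-0.44]]' --turn '[[0,0,0],[0,0,0],[0,0,0],[0,0,0],[0,0,0]]' --jaw '[0,0,0,0,0]'

```text
time_s: 7.32
eef_pos: [0.613, 0.1008, 0.2107]
eef_rot: [0.0, 0.89, -0.457, -0.0]
wrist_force: [1.0, 0.3, -0.0]
opening: 0.194
grasp_force: 61.6
```

Run:
```python
from h import *
go(.513,-.0995,.2,-5.5)
cv2.imwrite("pics/scene3.png",camera("scene"))
```

```text
t 7.33 p [613.  100.8 210.7] dp [0.418 0.792 0.043] turn [ 0.     0.    -1.628] op 0.194 gf 61.6 F [ 1.   0.3 -0. ]
```

Request:
arm_command --dp '[[0.08,0.16,0],[0.17,0.33,0],[0.26,0.5,0],[0.35,0.67,0],[0.418,0.792,0.02]]' --turn '[[0,0,-0.2],[0,0,-0.4],[0,0,-0.6],[0,0,-0.8],[0,0,-1.0]]' --jaw '[0,0,0,0,0]'

```text
time_s: 8.0
eef_pos: [0.5131, -0.1014, 0.2055]
eef_rot: [0.0, 0.978, -0.209, 0.001]
wrist_force: [1.1, 0.1, -1.2]
opening: 0.199
grasp_force: 61.8
```

Run:
```python
from h import *
go(.513,-.0995,.125,-5.5)
im=camera("top");cv2.imwrite("pics/top3.png",im)
cv2.imwrite("pics/g1.png",big(im,(175,115,60,65),9))
```

```text
t 8.0 p [ 513.1 -101.4  205.5] dp [-0.004 -0.007  0.322] turn [ 0.001 -0.006 -0.623] op 0.199 gf 61.8 F [ 1.1  0.1 -1.2]
```

View pics/g1.png

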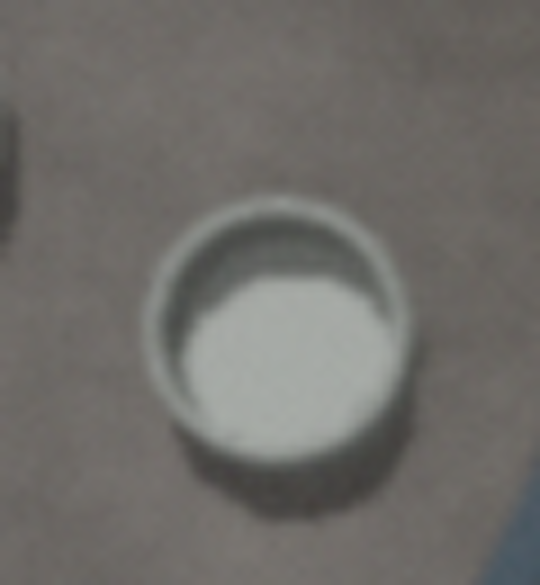

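The bare salt dish shows with its rim spanning crop (143..408, 195..465), so its centre is at top pixel (205.2,151.2). Turning and lowering the square lid.

Request:
arm_command --dp '[[-0.004,-0.003,0.03],[-0.004,-0.007,0.08],[-0.004,-0.007,0.16],[-0.004,-0.007,0.24],[-0.004,-0.007,0.26]]' --turn '[[0,0,-0.3],[0,0,-0.62],[0,0,-0.62],[0,0,-0.62],[0,0,-0.62]]' --jaw '[0,0,0,0,0]'

```text
time_s: 8.68
eef_pos: [0.5127, -0.0972, 0.1384]
eef_rot: [-0.0, 0.999, -0.05, -0.0]
wrist_force: [0.2, 0.4, -0.7]
opening: 0.197
grasp_force: 61.8
```

Run:
```python
from h import *
print(ray("top",[[205.17,151.2]],.075))
w=ray("top",np.array([[143,330],[408,330],[275,195],[275,465]])/9+[175-.44,115-.44],.075);print(w.round(4).tolist())
go(.513,-.0995,.104,-5.5)
s=camera("scene");cv2.imwrite("pics/h1.png",big(s,(235,145,70,75),8))
```

```text
[[0.61502767 0.10422725]]
[[0.6139, 0.1586], [0.6159, 0.0499], [0.6706, 0.1058], [0.5594, 0.1031]]
t 8.68 p [512.7 -97.2 138.4] dp [0.002 0.009 0.137] turn [-0.001  0.002 -0.008] op 0.197 gf 61.8 F [ 0.2  0.4 -0.7]
```

View pics/h1.png

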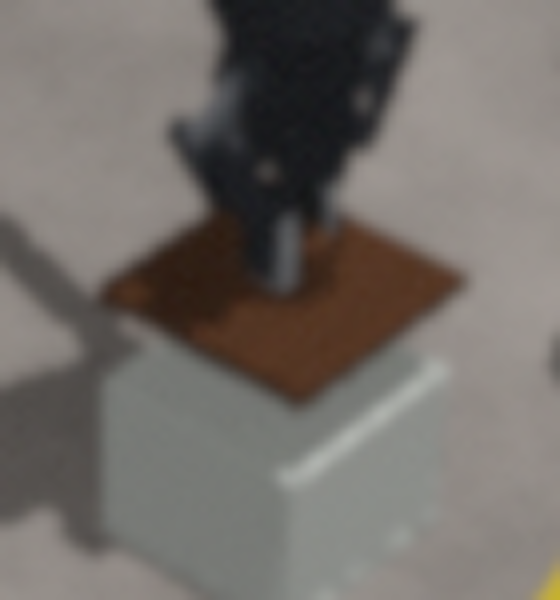

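The square lid is parallel to the cheese dish and centred above it (crop corners (100,295), (465,280) over rim corners (100,380), (445,365)). Salt dish centre: (0.615,0.104). Lowering.

Request:
arm_command --dp '[[0.002,0.009,0.05],[0.002,0.009,0.1],[0.002,0.009,0.13],[0.002,0.009,0.142],[0.002,0.009,0.142]]' --turn '[[0,0,0],[0,0,0],[0,0,0],[0,0,0],[0,0,0]]' --jaw '[0,0,0,0,0]'

```text
time_s: 9.35
eef_pos: [0.5133, -0.0998, 0.1029]
eef_rot: [-0.0, 0.999, -0.05, -0.0]
wrist_force: [0.7, 0.0, -1.6]
opening: 0.196
grasp_force: 61.8
```

Request:
arm_command --dp '[[0,0,0],[0,0,0],[0,0,0],[0,0,-0.2],[0,0,-0.45]]' --turn '[[0,0,0],[0,0,0],[0,0,0],[0,0,0],[0,0,0]]' --jaw '[0.3,0.6,0.6,0.7,0.8]'

```text
time_s: 9.98
eef_pos: [0.5122, -0.0994, 0.2155]
eef_rot: [-0.001, 0.999, -0.05, -0.002]
wrist_force: [2.4, -0.7, 0.3]
opening: 0.8
grasp_force: 0.0
```

Run:
```python
from h import *
for y in(-30,-60,0,30):go(.519,.359,.2,y)
```

```text
t 9.97 p [512.2 -99.4 215.5] dp [-0.156 -1.827  0.065] turn [-0.001  0.007  0.809] op 0.8 gf 0.0 F [ 2.4 -0.7  0.3]
t 9.97 p [512.2 -99.4 215.5] dp [-0.156 -1.827  0.065] turn [1.000e-03 7.000e-03 1.809e+00] op 0.8 gf 0.0 F [ 2.4 -0.7  0.3]
t 9.97 p [512.2 -99.4 215.5] dp [-0.156 -1.827  0.065] turn [-0.003  0.007 -0.191] op 0.8 gf 0.0 F [ 2.4 -0.7  0.3]
t 9.97 p [512.2 -99.4 215.5] dp [-0.156 -1.827  0.065] turn [-0.004  0.006 -1.191] op 0.8 gf 0.0 F [ 2.4 -0.7  0.3]
```

Request:
arm_command --dp '[[-0.02,-0.2,0],[-0.04,-0.42,0],[-0.06,-0.64,0],[-0.08,-0.86,0],[-0.09,-1.0,0]]' --turn '[[0,0,0],[0,0,0],[0,0,0],[0,0,0],[0,0,0]]' --jaw '[0.8,0.8,0.8,0.8,0.8]'

```text
time_s: 10.6
eef_pos: [0.5156, 0.1536, 0.2158]
eef_rot: [-0.0, 0.999, -0.049, 0.0]
wrist_force: [0.2, 0.6, 0.8]
opening: 0.801
grasp_force: 0.0
```

Run:
```python
from h import *
im=camera("top");s=camera("scene")
print(comps(("top",im),brown,(110,150,50,45),.088),comps(("scene",s),brown,(310,120,50,34),.088))
go(.519,.361,.16,-5.7)
a=big(im,(235,155,50,50),8);b=big(s,(240,145,50,75),8)[:400]
cv2.imwrite("pics/i1.png",np.hstack([a,big(s,(240,150,50,50),8)]))
```

```text
[(7170, array([518.6, 373. ]), array([518.8, 377.5]), array([ 78.9, 111.9]), np.float32(0.5), array([131., 176.]))] [(9420, array([519.3, 353.5]), array([519.2, 352.1]), array([109.1, 111.1]), np.float32(75.4), array([333., 137.]))]
t 10.7 p [515.6 154.4 215.7] dp [-0.066 -0.824  0.224] turn [-0.002 -0.     0.007] op 0.796 gf 0.0 F [ 0.2 -0.3  0.2]
```

View pics/i1.png

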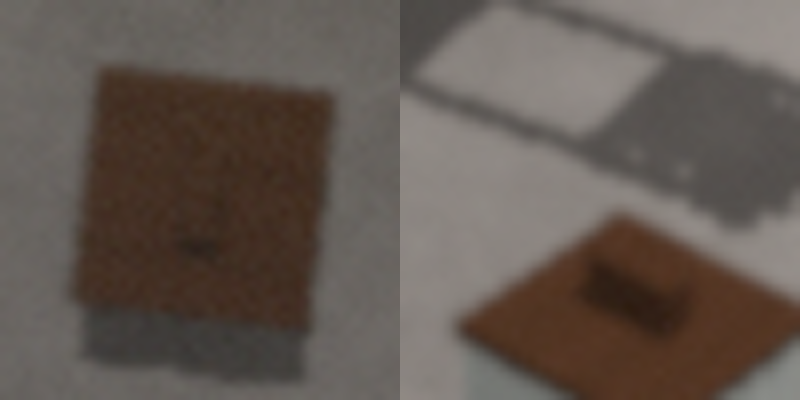

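The square lid sits flat and square on the cheese dish, covering it evenly. Going on to the round lid.

Request:
arm_command --dp '[[-0.015,-0.2,0],[-0.03,-0.42,0],[-0.05,-0.64,0.06],[-0.066,-0.78,0.15],[-0.068,-0.82,0.224]]' --turn '[[0,0,0],[0,0,0],[0,0,0],[0,0,0],[0,0,0]]' --jaw '[0.8,0.8,0.8,0.8,0.8]'

```text
time_s: 11.32
eef_pos: [0.5192, 0.3579, 0.1584]
eef_rot: [0.0, 0.999, -0.049, -0.0]
wrist_force: [0.5, -0.2, -0.2]
opening: 0.798
grasp_force: 0.0
```

Run:
```python
from h import *
s=camera("scene")
go(.518,.360,.092,-5.7)
print(proj("scene",[[.518,.360,.116],[.518,.36,.088]]))
cv2.imwrite("pics/j1.png",big(s,(305,105,60,60),9))
```

```text
t 11.38 p [517.9 357.2 155.5] dp [ 0.    -0.012  0.254] turn [0.004 0.008 0.001] op 0.797 gf 0.0 F [-1.4 -0.2 -2.3]
[[334.2737365  129.47599199]
 [333.37406708 135.52569792]]
```

View pics/j1.png

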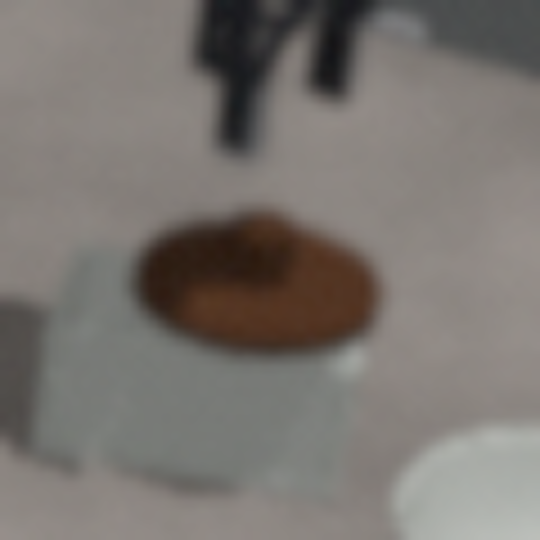

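The knob top is at (334,130), as predicted, with the fingers either side above it. Grasping.

Request:
arm_command --dp '[[0,-0.008,0.15],[0,-0.008,0.26],[0,-0.008,0.262],[0,-0.008,0.262],[0,-0.008,0.262]]' --turn '[[0,0,0],[0,0,0],[0,0,0],[0,0,0],[0,0,0]]' --jaw '[0.8,0.8,0.6,0.3,0]'

```text
time_s: 12.0
eef_pos: [0.5211, 0.3588, 0.096]
eef_rot: [-0.001, 0.999, -0.05, 0.001]
wrist_force: [0.1, -0.1, -0.3]
opening: 0.348
grasp_force: 59.3
```

Request:
arm_command --dp '[[0,0,0],[0,0,0],[0,0,-0.08],[0,0,-0.25],[0,0,-0.44]]' --turn '[[0,0,0],[0,0,0],[0,0,0],[0,0,0],[0,0,0]]' --jaw '[0,0,0,0,0]'

```text
time_s: 12.62
eef_pos: [0.5191, 0.3588, 0.2056]
eef_rot: [0.0, 0.999, -0.05, -0.001]
wrist_force: [0.5, -0.3, -1.0]
opening: 0.353
grasp_force: 59.4
```

Run:
```python
from h import *
go(.615,.104,.2,-5.7)
```

```text
t 12.62 p [519.1 358.8 205.6] dp [0.484 0.976 0.022] turn [ 0.001  0.002 -0.001] op 0.353 gf 59.4 F [ 0.5 -0.3 -1. ]
```

Request:
arm_command --dp '[[0.09,0.18,0],[0.19,0.38,0],[0.29,0.58,0],[0.39,0.78,0],[0.484,0.976,0.03]]' --turn '[[0,0,0],[0,0,0],[0,0,0],[0,0,0],[0,0,0]]' --jaw '[0,0,0,0,0]'

```text
time_s: 13.25
eef_pos: [0.6169, 0.1025, 0.1986]
eef_rot: [-0.0, 0.999, -0.05, 0.001]
wrist_force: [1.1, 0.5, 0.5]
opening: 0.347
grasp_force: 59.5
```

Request:
arm_command --dp '[[0,0,0.1],[0,0,0.2],[0,0,0.27],[0,0,0.27],[0,0,0.27]]' --turn '[[0,0,0],[0,0,0],[0,0,0],[0,0,0],[0,0,0]]' --jaw '[0,0,0,0,0]'

```text
time_s: 13.88
eef_pos: [0.6164, 0.1043, 0.1303]
eef_rot: [-0.0, 0.999, -0.05, 0.001]
wrist_force: [0.3, -0.5, -0.8]
opening: 0.353
grasp_force: 59.5
```

Run:
```python
from h import *
go(.615,.104,.093,-5.7)
im=camera("top");s=camera("scene");cv2.imwrite("pics/top5.png",im);cv2.imwrite("pics/scene5.png",s)
cv2.imwrite("pics/k1.png",np.hstack([big(im,(110,150,60,70),6),big(s,(295,110,70,70),6)]))
```

```text
t 13.88 p [616.4 104.3 130.3] dp [-0.006  0.002  0.149] turn [-0.    -0.003 -0.   ] op 0.353 gf 59.5 F [ 0.3 -0.5 -0.8]
```

View pics/k1.png

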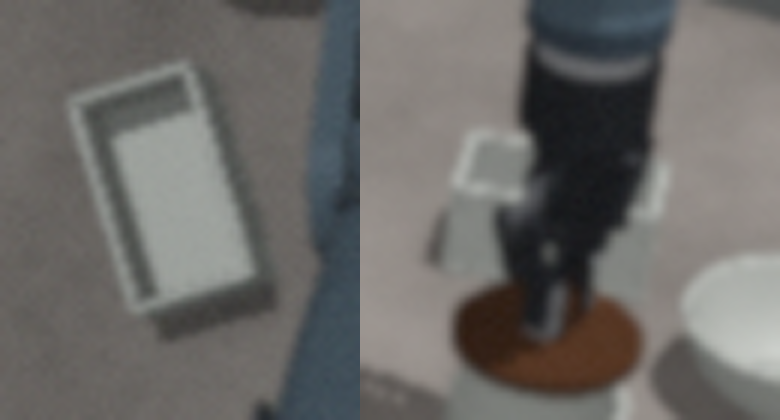

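The butter dish's rim corners in the crop are (67,98), (190,62), (133,314) and about (256,278). The round lid hangs centred over the salt dish. Lowering it.

Request:
arm_command --dp '[[-0.005,0,0.05],[-0.005,0,0.1],[-0.005,0,0.14],[-0.005,0,0.15],[-0.005,0,0.15]]' --turn '[[0,0,0],[0,0,0],[0,0,0],[0,0,0],[0,0,0]]' --jaw '[0,0,0,0,0]'

```text
time_s: 14.6
eef_pos: [0.6144, 0.104, 0.0918]
eef_rot: [0.0, 0.999, -0.05, -0.0]
wrist_force: [-3.6, 0.1, 6.8]
opening: 0.35
grasp_force: 63.0
```

Request:
arm_command --dp '[[0,0,0],[0,0,0],[0,0,0],[0,0,-0.2],[0,0,-0.45]]' --turn '[[0,0,0],[0,0,0],[0,0,0],[0,0,0],[0,0,0]]' --jaw '[0.5,0.8,0.8,0.8,0.8]'

```text
time_s: 15.22
eef_pos: [0.6131, 0.104, 0.2032]
eef_rot: [0.0, 0.999, -0.05, -0.002]
wrist_force: [1.2, -0.3, -0.3]
opening: 0.804
grasp_force: 0.0
```

Run:
```python
from h import *
p=(np.array([[67,98],[190,62],[256,278],[133,314]])+.5)/6-.5+[110,150]
w=ray("top",p,.07)*1000;print(w.round().tolist(),w.mean(0).round(1),cv2.minAreaRect(w.astype(np.float32)), "yaw",np.degrees(np.arctan2(*(w[0]-w[3])[::-1])),np.degrees(np.arctan2(*(w[1]-w[2])[::-1])))
q=(np.array([[478-360,130],[668-360,165]])+.5)/6-.5+[295,110];print("scene far corners",ray("scene",q,.07).round(3).tolist())
go(.4834,-.3493,.2,8.4)
```

```text
[[555.0, 416.0], [579.0, 341.0], [447.0, 296.0], [423.0, 371.0]] [501.  355.7] ((500.94183349609375, 355.78955078125), (141.331787109375, 78.79715728759766), 18.619373321533203) yaw 18.73832493405724 18.619373903636316
scene far corners [[0.424, 0.374], [0.554, 0.409]]
t 15.22 p [613.1 104.  203.2] dp [-0.335  1.856  0.015] turn [-0.     0.009 -0.471] op 0.804 gf 0.0 F [ 1.2 -0.3 -0.3]
```

Request:
arm_command --dp '[[-0.03,0.18,0],[-0.07,0.38,0],[-0.11,0.59,0],[-0.15,0.8,0],[-0.18,1.0,0]]' --turn '[[0,0,-0.1],[0,0,-0.2],[0,0,-0.3],[0,0,-0.4],[0,0,-0.47]]' --jaw '[0.8,0.7,0.6,0.6,0.6]'

```text
time_s: 15.85
eef_pos: [0.5441, -0.1418, 0.2041]
eef_rot: [0.0, 0.997, 0.074, 0.0]
wrist_force: [0.9, -0.0, 0.2]
opening: 0.6
grasp_force: 0.0
```

Run:
```python
from h import *
go(.4834,-.3493,.12,8.4)
im=camera("top");s=camera("scene")
print(comps(("top",im),brown,(300,160,56,60),.036))
cv2.imwrite("pics/l1.png",np.hstack([big(im,(175,115,60,60),6),big(s,(295,125,60,60),6)]))
```

```text
t 15.85 p [ 544.1 -141.8  204.1] dp [-0.362  0.786  0.336] turn [ 0.    -0.     0.001] op 0.6 gf 0.0 F [ 0.9 -0.   0.2]
[(12697, array([ 483.8, -349.4]), array([ 481.6, -349.3]), array([ 88.3, 155. ]), np.float32(8.7), array([326., 190.]))]
```

View pics/l1.png

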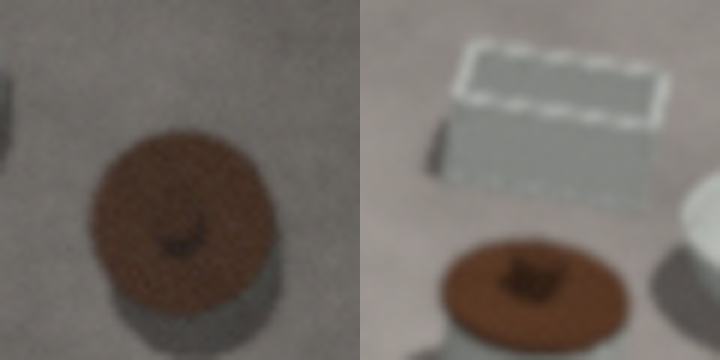

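The round lid lies flat and centred on the salt dish (top crop centre (182,222)), and the butter dish is unobstructed. Fetching the oblong lid.

Request:
arm_command --dp '[[-0.08,0.18,0],[-0.17,0.37,0],[-0.26,0.56,0.08],[-0.34,0.74,0.2],[-0.362,0.786,0.336]]' --turn '[[0,0,0],[0,0,0],[0,0,0],[0,0,0],[0,0,0]]' --jaw '[0.6,0.6,0.6,0.6,0.6]'

```text
time_s: 16.58
eef_pos: [0.4835, -0.3506, 0.1197]
eef_rot: [0.001, 0.997, 0.071, 0.001]
wrist_force: [-0.3, -0.1, 0.1]
opening: 0.603
grasp_force: 0.0
```

Request:
arm_command --dp '[[0,0,0.15],[0,0,0.28],[0,0,0.31],[0,0,0.31],[0,0,0.31]]' --turn '[[0,0,0],[0,0,0],[0,0,0],[0,0,0],[0,0,0]]' --jaw '[0.6,0.6,0.4,0,0]'

```text
time_s: 17.2
eef_pos: [0.4848, -0.3484, 0.0441]
eef_rot: [0.001, 0.997, 0.073, 0.001]
wrist_force: [-0.1, -0.2, -1.7]
opening: 0.192
grasp_force: 61.5
```

Request:
arm_command --dp '[[0,0,0],[0,0,0],[0,0,-0.1],[0,0,-0.35],[0,0,-0.6]]' --turn '[[0,0,0],[0,0,0],[0,0,0],[0,0,0],[0,0,0]]' --jaw '[0,0,0,0,0]'

```text
time_s: 17.82
eef_pos: [0.4834, -0.3474, 0.194]
eef_rot: [-0.0, 0.997, 0.073, -0.0]
wrist_force: [-0.2, -1.5, -0.8]
opening: 0.198
grasp_force: 61.6
```

Run:
```python
from h import *
go(.56,-.12,.24,8.4);go(.501,.3555,.24,18.7)
```

```text
t 17.82 p [ 483.4 -347.4  194. ] dp [ 0.435 -0.856 -0.184] turn [-0.002  0.001 -0.002] op 0.198 gf 61.6 F [-0.2 -1.5 -0.8]
t 17.82 p [ 483.4 -347.4  194. ] dp [ 0.478 -2.772 -0.182] turn [-0.002  0.001 -0.345] op 0.198 gf 61.6 F [-0.2 -1.5 -0.8]
```

Request:
arm_command --dp '[[0.02,-0.1,-0.1],[0.06,-0.3,-0.18],[0.1,-0.52,-0.18],[0.14,-0.75,-0.18],[0.17,-0.97,-0.18]]' --turn '[[0,0,0],[0,0,0],[0,0,0],[0,0,0],[0,0,0]]' --jaw '[0,0,0,0,0]'

```text
time_s: 18.45
eef_pos: [0.4904, -0.0999, 0.238]
eef_rot: [0.0, 0.997, 0.073, 0.001]
wrist_force: [1.1, -0.3, -1.4]
opening: 0.193
grasp_force: 61.8
```

Request:
arm_command --dp '[[0.04,-0.22,0],[0.07,-0.44,0],[0.11,-0.66,0],[0.14,-0.85,0],[0.17,-0.97,0]]' --turn '[[0,0,-0.08],[0,0,-0.16],[0,0,-0.24],[0,0,-0.3],[0,0,-0.34]]' --jaw '[0,0,0,0,0]'

```text
time_s: 19.08
eef_pos: [0.4969, 0.1467, 0.238]
eef_rot: [-0.0, 0.987, 0.163, 0.0]
wrist_force: [0.4, -0.6, -1.5]
opening: 0.193
grasp_force: 61.8
```

Run:
```python
from h import *
go(.501,.3555,.18,18.7)
```

```text
t 19.07 p [496.9 146.7 238. ] dp [ 0.283 -0.786  0.232] turn [-0.    -0.001  0.   ] op 0.193 gf 61.8 F [ 0.4 -0.6 -1.5]
```

Home for the butter dish is TCP z of about 0.088; I stop at about 0.115 to check.

Request:
arm_command --dp '[[0.06,-0.18,0],[0.13,-0.37,0.03],[0.2,-0.56,0.1],[0.27,-0.75,0.18],[0.283,-0.786,0.232]]' --turn '[[0,0,0],[0,0,0],[0,0,0],[0,0,0],[0,0,0]]' --jaw '[0,0,0,0,0]'

```text
time_s: 19.7
eef_pos: [0.5008, 0.3558, 0.1785]
eef_rot: [-0.0, 0.987, 0.163, -0.0]
wrist_force: [-0.3, 0.1, -1.4]
opening: 0.194
grasp_force: 61.7
```

Request:
arm_command --dp '[[0,0,0.12],[0,0,0.24],[0,0,0.26],[0,0,0.26],[0,0,0.26]]' --turn '[[0,0,0],[0,0,0],[0,0,0],[0,0,0],[0,0,0]]' --jaw '[0,0,0,0,0]'

```text
time_s: 20.32
eef_pos: [0.503, 0.3534, 0.1164]
eef_rot: [-0.0, 0.987, 0.161, 0.001]
wrist_force: [1.0, 0.7, -1.1]
opening: 0.198
grasp_force: 61.7
```

Run:
```python
from h import *
go(.501,.3555,.088,18.7)
im=camera("top");s=camera("scene")
cv2.imwrite("pics/m1.png",np.hstack([big(im,(105,145,60,65),6),big(s,(300,105,65,65),6)]))
```

```text
t 20.32 p [503.  353.4 116.4] dp [-0.005 -0.01   0.113] turn [-0.    -0.005 -0.005] op 0.198 gf 61.7 F [ 1.   0.7 -1.1]
```

View pics/m1.png

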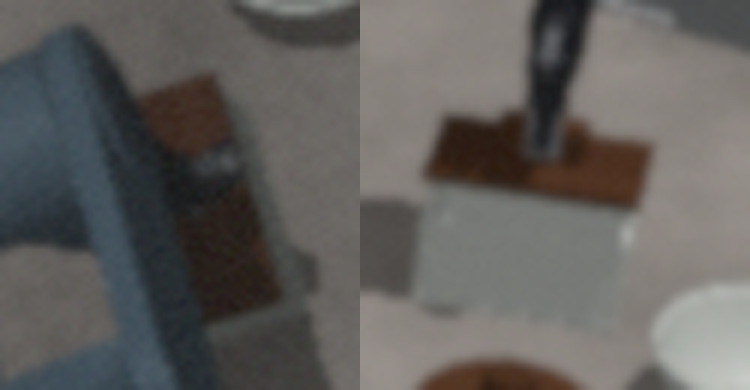

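The oblong lid hangs parallel over the butter dish and centred to within a few mm (top crop edge (215,75)–(285,300)). Lowering.

Request:
arm_command --dp '[[-0.004,-0.006,0.04],[-0.004,-0.006,0.08],[-0.004,-0.006,0.105],[-0.004,-0.006,0.115],[-0.004,-0.006,0.115]]' --turn '[[0,0,0],[0,0,0],[0,0,0],[0,0,0],[0,0,0]]' --jaw '[0,0,0,0,0]'

```text
time_s: 21.05
eef_pos: [0.5001, 0.3543, 0.0867]
eef_rot: [0.0, 0.987, 0.161, -0.0]
wrist_force: [-6.2, -2.8, 9.3]
opening: 0.198
grasp_force: 63.1
```

Request:
arm_command --dp '[[0,0,0],[0,0,0],[0,0,0],[0,0,-0.2],[0,0,-0.45]]' --turn '[[0,0,0],[0,0,0],[0,0,0],[0,0,0],[0,0,0]]' --jaw '[0.3,0.6,0.6,0.6,0.6]'

```text
time_s: 21.68
eef_pos: [0.4992, 0.3537, 0.1974]
eef_rot: [0.001, 0.987, 0.161, -0.002]
wrist_force: [0.7, -0.6, -1.2]
opening: 0.599
grasp_force: 0.0
```

Request:
arm_command --dp '[[0,0.2,0],[0,0.4,0],[0,0.6,0],[0,0.8,0],[0,0.95,0]]' --turn '[[0,0,0],[0,0,0],[0,0,0],[0,0,0],[0,0,0]]' --jaw '[0.6,0.6,0.6,0.6,0.6]'

```text
time_s: 22.3
eef_pos: [0.5766, 0.1272, 0.1983]
eef_rot: [0.0, 0.987, 0.161, 0.0]
wrist_force: [0.4, 0.1, -0.2]
opening: 0.598
grasp_force: 0.0
```

Request:
arm_command --dp '[[0,0.2,0],[0,0.4,0],[0,0.6,0],[0,0.8,0],[0,0.95,0]]' --turn '[[0,0,0],[0,0,0],[0,0,0],[0,0,0],[0,0,0]]' --jaw '[0.6,0.6,0.6,0.6,0.6]'

```text
time_s: 22.92
eef_pos: [0.652, -0.0982, 0.198]
eef_rot: [0.0, 0.987, 0.161, -0.0]
wrist_force: [0.4, 0.9, 0.6]
opening: 0.602
grasp_force: 0.0
```

Run:
```python
from h import *
go(.5,0,.2,0)
im=camera("top");s=camera("scene")
for nm,bx,z in(("oblong",(105,145,60,65),.08),("round",(178,122,55,50),.085),("square",(238,150,50,60),.095)):
    print(nm,comps(("top",im),brown,bx,z))
cv2.imwrite("pics/n1.png",np.vstack([big(im,(100,100,190,105),4)[:300],big(s,(220,115,190,105),4)])[:,:760][:600] if 0 else cv2.resize(np.vstack([big(im,(100,100,190,110),4),big(s,(220,115,190,110),4)]),(518,600)))
```

```text
t 22.93 p [652.  -98.2 198. ] dp [-0.452 -0.565 -0.008] turn [0.    0.    0.616] op 0.602 gf 0.0 F [0.4 0.9 0.6]
oblong [(11982, array([501.3, 352.4]), array([501. , 352.4]), array([ 85.4, 145.8]), np.float32(18.6), array([137., 181.]))]
round [(9467, array([611.2, 104.2]), array([611.1, 105.4]), array([107.4, 112.8]), np.float32(162.1), array([205., 152.]))]
square [(5279, array([ 502.1, -124.3]), array([ 510.6, -118.1]), array([ 74.1, 110.3]), np.float32(172.5), array([267., 182.]))]
```

View pics/n1.png

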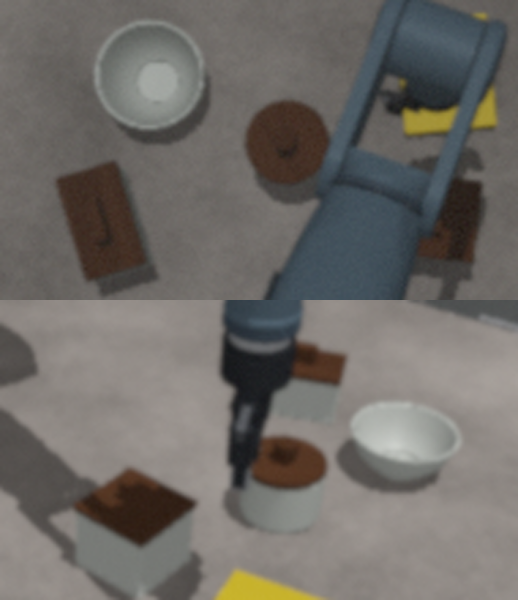

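The last picture shows all three lids flat on matching dishes. The oblong lid measures 146x85 mm at home height, the bowl is untouched and the arm is clear. Handing in.

```bash
python3 -c "
from bench import *
print(hand_in())"
```

```text
the job is handed in; nothing more can be done
None
```

All three lids are on their matching dishes, and in the last picture they look fully home and flat; I handed the job in at about 23 s, but it returned no verdict.

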